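# Shut the chamber's roof vent with the hooked rod

## Robot

A 6-joint arm with a two-finger parallel gripper is mounted at the origin on a cart in front of the work surface, level with it; the furniture and walls round the work are solid. World frame = base frame: x ahead of the robot, y to its left, z up, the work surface at z = 0. Lengths are in mm, angles in rad, forces in N, time in s.
With the tool pointing down it reaches from about 250 to 725 mm from the base axis. Payload 4 kg.
Tool frame: the origin (TCP) lies at the very end of the fingers, on their centre line; the grasp point (between the pads) lies 19 mm behind it; z points along the fingers, x is the direction in which the jaws open and shut, and the axes are right-handed (so a half turn about z gives the same grasp; the last joint's range is limited). The gripper opens to 85 mm and grips with 20 to 120 N. Pads are 22 mm wide; open, the fingers measure 114 mm over their backs; the gripper's body (76 mm by 85 mm) begins 54 mm behind the grasp point. The pads swing forward as they close: fully open they stand 13 mm farther back than shut.
Start: joints at [0, 0.241, 0.005, 1.335, 0, 1.571], TCP at [499.999, -0, 200.106] pointing down, gripper open.
Joint ranges: [-2.72, 2.72], [-1.05, 1.87], [-1.09, 1.28], [-1.99, 2.15], [-1.42, 1.44], [-3.14, 3.14]. Speed limits (rad/s): [2.79, 2.79, 3.14, 3.14, 3.14, 3.14].

## Interface

Orientations are given as a 3x3 rotation matrix whose columns are the frame's x, y, z axes.
In Python, from cell import ctrl gives the robot as it stands. The module is installed in compiled form; this text tells all that it offers.
- The arm moves only by the tool jog_arm, never from a script. Its argument "motion" is a list of rows, each an object with "xyz": the shift along the tool's x, y, z in mm, a list of three; "spin": the turn about the tool's z in degrees; "claw": the closure, from 0 (fully open) to 1 (shut). A call has 1 to 20 rows; each row shifts and turns the commanded pose from where the row before left it, along the tool's axes as they then stand; what a row does not reach is not made up. A row lasts 1/10 s, in which the tool goes at most 50 mm and 8.59 degrees, less where a joint would pass 70% of its speed; a pose out of reach is approached as far as the arm can. A call with a gripper value outside its range is refused whole. The fingers move at their own pace and stop on an object; "force" is the grip in N (left out, the last holds). Time passes only in rows, so rows that do not move let the fingers close. It gives the time, the measured TCP pose, the force and the opening at its end, in the units of the state.
- ctrl.sense(): the state, without advancing time (a new reading comes with each control period).
- ctrl.get_image(name): name is "scene" or "side" or "wrist"; returns the picture (400x640x3 uint8, red, green, blue); there is no depth.
- ctrl.camera_info(name): a dict with "vfov" (degrees; the focal length in pixels is half the picture's height over the tangent of half this angle, whatever the lens; pixels are square), "cx", "cy" (the principal point, pixels), "dist_coeffs" ([k1, k2, p1, p2, k3] as OpenCV has them; the pictures are not rectified), "rvec" (rotation vector, rad) and "tvec" (3), from world to camera coordinates, as OpenCV has them; the wrist camera has in their place "T_tool_cam" (4x4, takes a point from camera to tool coordinates, whose origin is the TCP and whose axes are the tool frame's). Camera axes: x right, y down, z forward; pixel columns grow to the right and rows downward; lengths in mm; the calibration is good to about 2 mm. A picture is of the moment at which its call begins: read the wrist's pose just before it. camera_info takes no time and is no camera call.
- ctrl.finish_job(): hands the job in, once; it reports no verdict.
The state is a dict: "time": time; "qpos": joint angles; "dq": joint speeds; "joint_torque": joint torques, N m; "position": TCP position; "ee_rot": TCP orientation; "force": force on the tool from outside, world axes, zero at the start; "torque": the same for the moment, N m; "opening": opening from 0.0 (shut) to 1.0 (fully open).
Only numpy, scipy, OpenCV 4.12 (cv2) and the standard library are available. Lean on these libraries where they do the work, as an engineer would, in place of code of your own. Each camera call takes 0.05 s, during which the arm holds its last target. There are 200 camera calls.

## Task

Shut the roof vent of the drying chamber: take the hooked rod from its stand, pass its foot through the ring eye on the drooping flap, and draw the flap up gently until the spring catch snaps and it stays flush with the roof. Then hang the rod back in the fork of its stand by its collar. Touch the chamber only with the rod, never with the gripper, and leave the bottle, timer, tape roll and tip box where they are.

Things in the scene. Friction and masses are not known exactly. Their poses are not given: they have to be found in the camera images.
- chamber: Fixed drying chamber 240 x 240 x 120 mm, clear walls, aluminium roof 8 mm thick, top at z 120 mm. Origin: centre of its underside; x runs from its front (catch) to its back (hinge), z up. The roof opening (x -67 to +70, y +/-72 mm) is closed by a white flap hinged at the opening's back edge, that droops down inside.
- flap (a joint): Flap angle, rad: 0 = shut, flush with the roof (hard stop); positive = drooping down inside, at most 0.85. Hinge friction keeps it where it is left: up to 3 N at the ring eye, along the arc, moves it. From 0.08 to 0.03 a spring catch in the roof's front edge resists (about 6 to 15 N upward at the ring eye), then it snaps to 0 and the catch holds it.
- flap_hinge (a point): Middle of the flap's hinge axis, at x +66 mm, z +116 mm in the chamber frame; the axis is parallel to the chamber's y.
- ring_eye (a point): Centre of the steel ring eye on the flap's upper face: clear bore 20 mm, wire 5 mm thick. The bore's axis is always parallel to the hinge axis (chamber y), so the rod's foot goes in sideways, from left or right. The centre is 95 mm from the hinge axis along the flap and 20 mm above its mid-plane (17.5 mm above its face). Axes: the chamber's when shut; turns with the flap.
- rod: Loose hooked rod, 0.11 to 0.17 kg, hanging by its collar in the stand's fork. Origin: centre of the collar's underside (collar 26 mm across, 5 mm thick); z up. Grip its square black handle, 18 x 18 mm, 5 to 69 mm above the origin, faces square to the rod's x and y. Below: a 9 mm tube with a 13 mm clamp ring (z -60 to -70 mm), out of which comes a 6 mm steel shank with the hooked foot.
- stand: Fixed rod stand, base 100 x 90 mm, 175 mm high. Origin: on the underside, below the fork's slot; x runs from its open front to its post at the back, z up. Two prongs (tops at z 175 mm) leave a slot 14 mm wide, open to the front: closed end at x +9, prong tips at x -25 mm. Lips 4 mm high on the tips (x -24 to -20) keep the collar in: lift the rod 10 mm, then move it out frontward.
- stand_fork (a point): Where the collar's underside belongs: in the slot, level with the prong tops (stand origin, z +175 mm). The rod that hangs here has a telescopic shank, clamped at an unknown length: the foot's centre line is 126 to 144 mm below the rod's origin (look, or feel it by touching the roof). The foot, a 6 mm round bar, points along the rod's +y; its end, 29 mm from the rod's axis, is turned up 6 mm.
- bottle_white: Bystander: white bottle, 39 mm diameter, 150 mm high. Origin: centre of its underside.
- timer: Bystander: bench timer 64 x 64 x 19 mm. Origin: centre of its underside.
- tape: Bystander: tape roll, 62 mm diameter, 19 mm high. Origin: centre of its underside.
- tip_box: Bystander: box of pipette tips 82 x 118 x 56 mm. Origin: centre of its underside.
Mind the look-alikes: they are no part of the job. What is shaped like the stand but purple is not meant.

How it is judged:
By the outcome, as a careful person would: the job done as asked, in the order asked, and still so for the second after the job is handed in, with the robot touching nothing.
It also fails if it takes over 67 s, if anything falls off the work surface, if the arm or the gripper's body presses on something with over 40 N, if the wrist force passes 120 N, or if a joint passes its speed limit or range.

## Working session

There is one attempt and no reset: what is moved stays moved. The work goes in short steps, Python scripts to look and compute and a tool call to move; the robot and the scene stay as the last step left them, time stands still between calls to the robot, and variables do not carry over. Pictures are saved under pics/ and viewed, about 8 in all and at most 12, crops included, and the job is handed in when it is done.

Besides the shell and the picture viewer there is one more tool, called after "Call:" in YAML: its name, and indented under it one key for each argument. jog_arm: Moves the arm, as the interface text tells. Its arguments: {"type":"object","properties":{"motion":{"type":"array"},"force":{"type":"number"}},"required":["motion"]}

```bash
mkdir -p pics; ls
python3 - <<'E'
from cell import ctrl
import cv2,numpy as np
np.set_printoptions(precision=3,suppress=True)
s=ctrl.sense();print(s['time'],s['position'],s['ee_rot'])
for n in['scene','side','wrist']:
    im=ctrl.get_image(n);cv2.imwrite(f'pics/{n}0.png',im[:,:,::-1]);print(n,ctrl.camera_info(n))
E
```

```text
pics
0.0 [499.287  -0.02  199.216] [[ 1.    -0.    -0.002]
 [-0.    -1.    -0.   ]
 [-0.002  0.    -1.   ]]
scene {'vfov': 54.55986334449272, 'cx': 321.0478532346766, 'cy': 203.92132742725542, 'dist_coeffs': array([-0.077,  0.   ,  0.   ,  0.   ,  0.   ]), 'rvec': array([ 2.224,  0.342, -0.168]), 'tvec': array([-478.581,  -25.999, 1375.426])}
side {'vfov': 48.49789030069958, 'cx': 319.171010671065, 'cy': 197.28974639628356, 'dist_coeffs': array([-0.,  0.,  0.,  0.,  0.]), 'rvec': array([ 0.316, -2.974,  0.775]), 'tvec': array([ 499.108,  211.902, 1466.083])}
wrist {'vfov': 65.71040364568819, 'cx': 316.1307925155376, 'cy': 199.44487532028785, 'dist_coeffs': array([-0.051,  0.   ,  0.   ,  0.   ,  0.   ]), 'T_tool_cam': array([[   1.   ,   -0.   ,    0.001,    0.868],
       [   0.   ,    0.964,    0.267,  -67.491],
       [  -0.001,   -0.267,    0.964, -174.311],
       [   0.   ,    0.   ,    0.   ,    1.   ]])}
```

View pics/scene0.png

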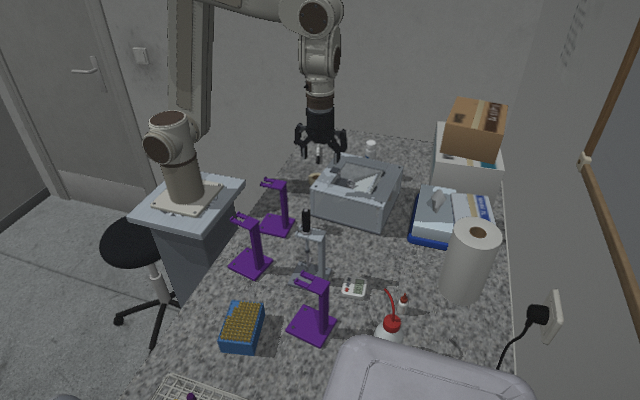

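View pics/side0.png

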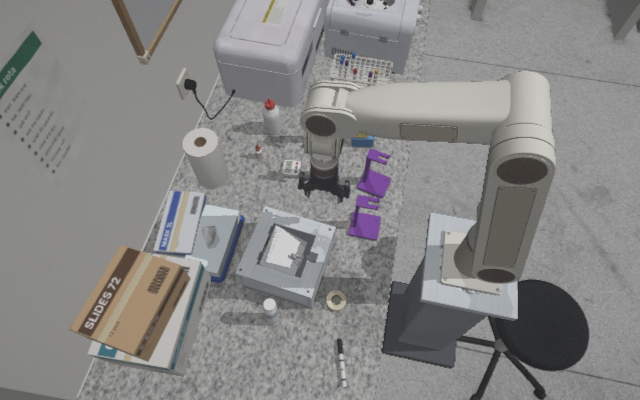

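The scene view shows the grey stand with the black handle at about (307,218), three purple look-alikes, and the chamber at (357,190). The side view shows the chamber at (287,255), with its opening and ring at about (297,257). The gripper hides the stand there.

Run:
```python
import cv2,numpy as np
a=cv2.imread('pics/scene0.png')[130:290,280:420];b=cv2.imread('pics/side0.png')[195:310,230:345]
a=cv2.resize(a,None,fx=3.5,fy=3.5,interpolation=2);b=cv2.resize(b,(300,300),interpolation=2)
c=np.zeros((560,800,3),np.uint8);c[:560,:490]=a;c[:300,495:795]=b
w=cv2.imread('pics/wrist0.png');c[330:520,495:799]=cv2.resize(w,(304,190));cv2.imwrite('pics/m1.png',c)
```

```text
(no output)
```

View pics/m1.png

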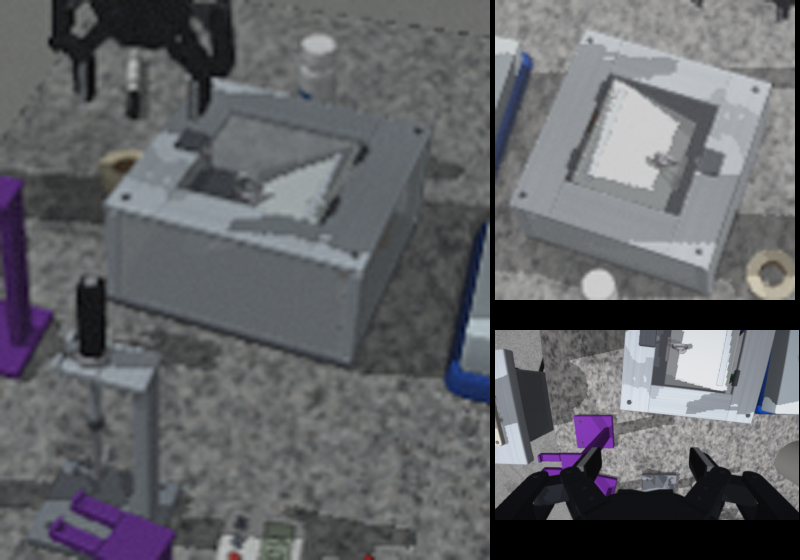

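The chamber's roof corners are clear in both views. The dark catch block is at side crop (708,162), on the robot side. The grey stand's fork is at scene ≈(306,232), and its post is to the right of it in the image.

```bash
cat > h.py <<'E'
import numpy as np,cv2
from cell import ctrl
np.set_printoptions(precision=3,suppress=True)
def cam(n,s=None):
    i=ctrl.camera_info(n);f=200/np.tan(np.radians(i['vfov'])/2)
    K=np.array([[f,0,i['cx']],[0,f,i['cy']],[0,0,1]])
    if n=='wrist':
        T=np.eye(4);T[:3,:3]=np.array(s['ee_rot']);T[:3,3]=s['position'];T=T@np.array(i['T_tool_cam'])
        R=T[:3,:3].T;t=-R@T[:3,3]
    else: R=cv2.Rodrigues(np.array(i['rvec']))[0];t=np.array(i['tvec'])
    return K,np.array(i['dist_coeffs']),R,t
def ray(c,p):
    K,d,R,t=c;q=cv2.undistortPoints(np.array([[p]],float),K,d)[0,0]
    return -R.T@t,R.T@np.array([q[0],q[1],1])
def onz(c,p,z):
    o,v=ray(c,p);return o+v*(z-o[2])/v[2]
def tri(c1,p1,c2,p2):
    o1,a=ray(c1,p1);o2,b=ray(c2,p2)
    s=np.linalg.lstsq(np.c_[a,-b],o2-o1,rcond=None)[0];P=o1+a*s[0];Q=o2+b*s[1]
    return (P+Q)/2,np.linalg.norm(P-Q)
def proj(c,P):
    K,d,R,t=c;return cv2.projectPoints(np.array(P,float).reshape(-1,3),cv2.Rodrigues(R)[0],t,K,d)[0][:,0]
E
python3 - <<'E'
from h import *
sc,sd=cam('scene'),cam('side')
A=[onz(sd,p,120) for p in[(266.4,208.4),(335.4,226.8),(310.5,295.4),(237.7,272.8)]]
B=[onz(sc,(x/3.5+280,y/3.5+130),120) for x,y in[(107,205),(355,270),(430,128),(215,85)]]
for C in(A,B):
    C=np.array(C);print(C,C.mean(0),np.linalg.norm(C-np.roll(C,-1,0),axis=1))
f=lambda x,y:(x/3.5+280,y/3.5+130)
g=lambda x,y:((x-495)/2.609+230,y/2.609+195)
print('catch',onz(sd,g(708,162),124),onz(sc,f(195,135),124))
print('ring',tri(sc,f(248,187),sd,g(662,163)))
print('handle base',onz(sc,f(92,355),178),'top',onz(sc,f(90,280),244))
print('front prong tips',onz(sc,f(65,355),175),'post top corners',onz(sc,f(152,387),175),onz(sc,f(160,355),175))
print('post foot',onz(sc,f(155,520),8), 'screws',[onz(sd,g(*p),120) for p in[(588,41),(754,89),(698,251),(528,194)]],[onz(sc,f(*p),120) for p in[(126,197),(355,254),(418,131)]])
E
```

```text
[[682.052   9.214 120.   ]
 [452.823  26.581 120.   ]
 [481.07  257.411 120.   ]
 [707.743 236.116 120.   ]] [580.922 132.33  120.   ] [229.886 232.552 227.671 228.351]
[[460.662  23.554 120.   ]
 [688.645  -1.236 120.   ]
 [717.759 235.642 120.   ]
 [498.841 249.437 120.   ]] [591.477 126.849 120.   ] [229.327 238.661 219.352 229.087]
catch [503.257 142.761 124.   ] [506.156 149.624 124.   ]
ring (array([561.662, 139.682,  81.946]), np.float64(1.5447379622602504))
handle base [ 535.107 -225.006  178.   ] top [ 534.078 -220.887  244.   ]
front prong tips [ 515.451 -227.777  175.   ] post top corners [ 584.859 -240.505  175.   ] [ 580.537 -207.339  175.   ]
post foot [ 580.798 -218.835    8.   ] screws [array([682.178,  17.81 , 120.   ]), array([470.045,  38.478, 120.   ]), array([491.47 , 246.905, 120.   ]), array([696.503, 222.696, 120.   ])] [array([473.039,  40.103, 120.   ]), array([684.633,  20.124, 120.   ]), array([707.434, 226.83 , 120.   ])]
```

Call:
jog_arm:
  motion:
    - {"xyz": [0,0,-30]}
    - {"xyz": [0,0,-35]}
    - {"xyz": [0,0,-35]}
    - {"xyz": [0,0,-30]}
    - {"xyz": [4,28,0]}
    - {"xyz": [4,28,0]}
    - {"xyz": [4,28,0]}
    - {"xyz": [4,28,0]}
    - {"xyz": [4,28,0]}
    - {"xyz": [4,28,0]}
    - {"xyz": [5,28,0]}
    - {"xyz": [5,28,0]}
    - {"xyz": [0,0,0]}
    - {"xyz": [0,0,0]}

```text
$.motion[0]: bad value
```

Run:
```python
from h import *
import json
s=ctrl.sense();print(s['time'],s['position'],s['ee_rot'],s['opening'],s['force'])
json.dump({k:np.array(s[k]).tolist() for k in('position','ee_rot')},open('s1.json','w'))
I={}
for n in('wrist','side','scene'):
    I[n]=ctrl.get_image(n)[:,:,::-1].copy();cv2.imwrite(f'pics/{n}1.png',I[n])
print([proj(cam(n,s),[[535,-224,180],[535,-224,40],[575,140,82]]) for n in('wrist','side','scene')])
```

```text
0.15 [499.486  -0.005 199.415] [[ 1.    -0.    -0.002]
 [-0.    -1.     0.   ]
 [-0.002 -0.    -1.   ]] 1.0010323779671901 [-0.344  0.81   0.059]
[array([[355.048, 457.418],
       [342.717, 346.512],
       [402.553,  28.362]]), array([[326.225, 147.301],
       [325.63 , 170.188],
       [289.583, 256.722]]), array([[306.357, 230.57 ],
       [307.735, 268.377],
       [354.533, 184.062]])]
```

Call:
jog_arm:
  motion:
    - {"xyz": [0,0,-30],"spin": 0,"claw": 0}
    - {"xyz": [0,0,-35],"spin": 0,"claw": 0}
    - {"xyz": [0,0,-35],"spin": 0,"claw": 0}
    - {"xyz": [0,0,-30],"spin": 0,"claw": 0}
    - {"xyz": [4,28,0],"spin": 0,"claw": 0}
    - {"xyz": [4,28,0],"spin": 0,"claw": 0}
    - {"xyz": [4,28,0],"spin": 0,"claw": 0}
    - {"xyz": [4,28,0],"spin": 0,"claw": 0}
    - {"xyz": [4,28,0],"spin": 0,"claw": 0}
    - {"xyz": [4,28,0],"spin": 0,"claw": 0}
    - {"xyz": [5,28,0],"spin": 0,"claw": 0}
    - {"xyz": [5,28,0],"spin": 0,"claw": 0}
    - {"xyz": [0,0,0],"spin": 0,"claw": 0}
    - {"xyz": [0,0,0],"spin": 0,"claw": 0}

```text
time: 1.7
position: [533.8, -224.3, 329.5]
ee_rot: [[1.0, -0.001, -0.001], [-0.001, -1.0, 0.001], [-0.001, -0.001, -1.0]]
force: [-0.1, -0.3, -0.5]
opening: 1.0
```

Run:
```python
from h import *
import json
s=ctrl.sense();print(s['time'],s['position'],s['ee_rot'],s['opening'],s['force'])
json.dump({k:np.array(s[k]).tolist() for k in('position','ee_rot')},open('s1.json','w'))
I={}
for n in('wrist','side','scene'):
    I[n]=ctrl.get_image(n)[:,:,::-1].copy();cv2.imwrite(f'pics/{n}1.png',I[n])
print([proj(cam(n,s),[[535,-224,180],[535,-224,40]]) for n in('wrist','side','scene')])
c=np.zeros((600,800,3),np.uint8)
c[:400,:480]=I['wrist'][:,80:560]
c[:330,485:800]=cv2.resize(I['side'][110:220,270:375],(315,330),interpolation=2)
c[335:600,485:800]=cv2.resize(I['side'][195:310,230:345],(315,265),interpolation=2)
c[400:600,0:480]=cv2.resize(I['scene'][200:300,200:440],(480,200),interpolation=2)
cv2.imwrite('pics/m2.png',c)
```

```text
1.7 [ 533.819 -224.35   329.493] [[ 1.    -0.001 -0.001]
 [-0.001 -1.     0.001]
 [-0.001 -0.001 -1.   ]] 0.9995125457131381 [-0.112 -0.264 -0.468]
[array([[316.338, 179.301],
       [316.299, 160.403]]), array([[326.225, 147.301],
       [325.63 , 170.188]]), array([[306.357, 230.57 ],
       [307.735, 268.377]])]
```

View pics/m2.png

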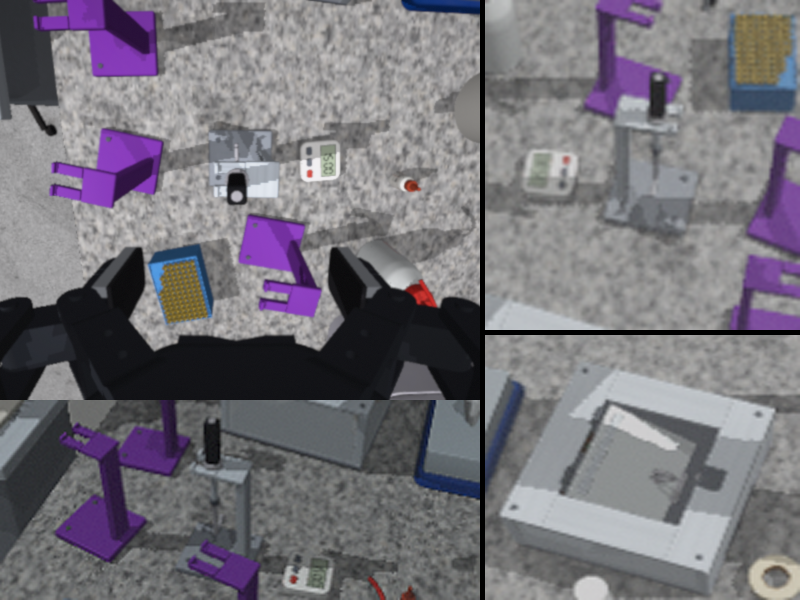

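The wrist view shows the handle at (316,187) and the foot at about (317,150), pointing up in the image, which is world +y. The stand's post is to the right (+x). I'll enlarge the rod.

Run:
```python
import cv2,numpy as np
a=cv2.imread('pics/wrist1.png')[120:210,280:370];b=cv2.imread('pics/side1.png')[125:195,305:345]
c=np.zeros((540,800,3),np.uint8);c[:540,:540]=cv2.resize(a,(540,540),interpolation=2);c[:438,545:795]=cv2.resize(b,(250,438),interpolation=2)
cv2.imwrite('pics/m3.png',c)
```

```text
(no output)
```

View pics/m3.png

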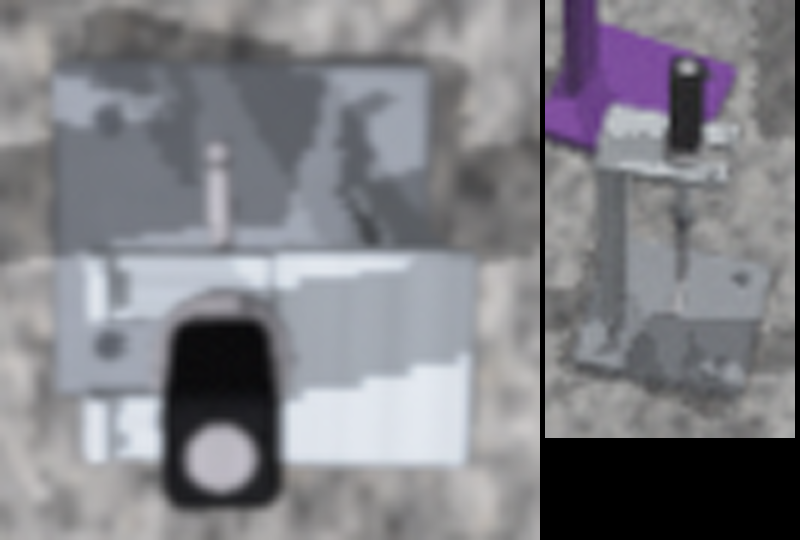

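Run:
```python
from h import *
import json
s=json.load(open('s1.json'));w=cam('wrist',s);sd=cam('side')
f=lambda x,y:(x/6+279.6,y/6+119.6)
g=lambda x,y:((x-545)/6.25+304.6,y/6.25+124.6)
t=onz(w,f(222,457),246);print('handle top',t)
print('side handle top',onz(sd,g(687,68),246),'side handle base',onz(sd,g(683,150),180))
print('prongs tips',onz(w,f(85,252),175),onz(w,f(85,466),175),'back',onz(w,f(475,252),175),onz(w,f(468,466),175))
print('slot edges',onz(w,f(105,320),175),onz(w,f(105,393),175))
for d in(29,32):
  for p in((217,142),(217,152)):
    o,v=ray(w,f(*p));y=t[1]+d;print('foot end',d,p,o+v*(y-o[1])/v[1])
print('foot tip',[onz(w,f(217,152),z) for z in(34,46,52)],[onz(w,f(221,235),z)for z in(34,46)])
print('base',[onz(w,f(*p),6)for p in((55,66),(430,66),(55,390))])
for h in(126,135,144): print(h,proj(sd,[[t[0],t[1],175-h],[t[0],t[1]+29,175-h+6]]),proj(w,[[t[0],t[1]+29,175-h+6],[t[0],t[1]+32,175-h+3]]),proj(sd,[[t[0],t[1],105]]))
```

```text
handle top [ 535.196 -224.798  246.   ]
side handle top [ 532.306 -223.199  246.   ] side handle base [ 532.466 -219.176  180.   ]
prongs tips [ 510.949 -205.74   175.   ] [ 510.152 -245.13   175.   ] back [ 580.315 -205.813  175.   ] [ 580.378 -245.229  175.   ]
slot edges [ 514.295 -218.01   175.   ] [ 514.062 -231.431  175.   ]
foot end 29 (217, 142) [ 534.292 -195.798   70.082]
foot end 29 (217, 152) [ 534.325 -195.798   94.293]
foot end 32 (217, 142) [ 534.343 -192.798  103.637]
foot end 32 (217, 152) [ 534.373 -192.798  125.975]
foot tip [array([ 534.233, -201.507,   34.   ]), array([ 534.251, -200.371,   46.   ]), array([ 534.26 , -199.803,   52.   ])] [array([ 535.209, -222.368,   34.   ]), array([ 535.202, -220.699,   46.   ])]
base [array([ 491.685, -181.638,    6.   ]), array([ 590.18 , -181.756,    6.   ]), array([ 489.612, -268.804,    6.   ])]
126 [[325.657 168.629]
 [324.011 174.466]] [[316.412 142.316]
 [316.408 140.032]] [[325.886 159.817]]
135 [[325.621 169.995]
 [323.983 175.819]] [[316.408 141.779]
 [316.404 139.541]] [[325.886 159.817]]
144 [[325.586 171.347]
 [323.956 177.159]] [[316.404 141.262]
 [316.4   139.068]] [[325.886 159.817]]
```

Call:
jog_arm:
  motion:
    - {"xyz": [1,0.5,25],"spin": 0,"claw": 0}
    - {"xyz": [0,0,30],"spin": 0,"claw": 0}
    - {"xyz": [0,0,30],"spin": 0,"claw": 0}
    - {"xyz": [0,0,25],"spin": 0,"claw": 0}
    - {"xyz": [0,0,15],"spin": 0,"claw": 0}
    - {"xyz": [0,0,10],"spin": 0,"claw": 0}
    - {"xyz": [0,0,0],"spin": 0,"claw": 0}
    - {"xyz": [0,0,0],"spin": 0,"claw": 0.4}
    - {"xyz": [0,0,0],"spin": 0,"claw": 0.6}
    - {"xyz": [0,0,0],"spin": 0,"claw": 0.8}
    - {"xyz": [0,0,0],"spin": 0,"claw": 1}
    - {"xyz": [0,0,0],"spin": 0,"claw": 1}
    - {"xyz": [0,0,0],"spin": 0,"claw": 1}
    - {"xyz": [0,0,0],"spin": 0,"claw": 1}
    - {"xyz": [0,0,0],"spin": 0,"claw": 1}
    - {"xyz": [0,0,0],"spin": 0,"claw": 1}
  force: 80

```text
time: 3.45
position: [535.1, -224.7, 195.8]
ee_rot: [[1.0, -0.0, 0.001], [-0.0, -1.0, -0.001], [0.001, 0.001, -1.0]]
force: [-1.6, -0.0, 5.4]
opening: 0.193
```

Call:
jog_arm:
  motion:
    - {"xyz": [0,0,-3],"spin": 0,"claw": 1}
    - {"xyz": [0,0,-5],"spin": 0,"claw": 1}
    - {"xyz": [0,0,-5],"spin": 0,"claw": 1}
    - {"xyz": [0,0,0],"spin": 0,"claw": 1}
    - {"xyz": [-5,0,0],"spin": 0,"claw": 1}
    - {"xyz": [-10,0,0],"spin": 0,"claw": 1}
    - {"xyz": [-15,0,0],"spin": 0,"claw": 1}
    - {"xyz": [-15,0,0],"spin": 0,"claw": 1}
    - {"xyz": [-15,0,0],"spin": 0,"claw": 1}
    - {"xyz": [0,0,-20],"spin": 0,"claw": 1}
    - {"xyz": [0,0,-30],"spin": 0,"claw": 1}
    - {"xyz": [0,0,-30],"spin": 0,"claw": 1}
    - {"xyz": [0,0,-30],"spin": 0,"claw": 1}
    - {"xyz": [0,0,-30],"spin": 0,"claw": 1}
    - {"xyz": [0,0,0],"spin": 0,"claw": 1}

```text
time: 4.95
position: [475.7, -225.2, 352.7]
ee_rot: [[1.0, -0.0, 0.007], [-0.0, -1.0, -0.004], [0.007, 0.004, -1.0]]
force: [-0.0, -0.3, -1.1]
opening: 0.187
```

Call:
jog_arm:
  motion:
    - {"xyz": [5,-15,0],"spin": 0,"claw": 1}
    - {"xyz": [10,-30,0],"spin": 0,"claw": 1}
    - {"xyz": [10,-35,0],"spin": 0,"claw": 1}
    - {"xyz": [10,-35,0],"spin": 0,"claw": 1}
    - {"xyz": [10,-35,0],"spin": 0,"claw": 1}
    - {"xyz": [10,-35,0],"spin": 0,"claw": 1}
    - {"xyz": [10,-35,0],"spin": 0,"claw": 1}
    - {"xyz": [10,-33,0],"spin": 0,"claw": 1}
    - {"xyz": [0,0,0],"spin": 3,"claw": 1}
    - {"xyz": [0,0,0],"spin": 2.7,"claw": 1}
    - {"xyz": [0,0,0],"spin": 0,"claw": 1}
    - {"xyz": [0,0,0],"spin": 0,"claw": 1}

```text
time: 6.15
position: [549.2, 29.1, 346.8]
ee_rot: [[0.995, -0.098, -0.003], [-0.098, -0.995, 0.0], [-0.003, 0.0, -1.0]]
force: [-0.3, -0.3, -1.5]
opening: 0.185
```

Run:
```python
from h import *
import json
s=ctrl.sense();print(s['time'],s['position'],s['ee_rot'],s['force'])
json.dump({k:np.array(s[k]).tolist() for k in('position','ee_rot')},open('s2.json','w'))
I={}
for n in('wrist','side','scene'):
    I[n]=ctrl.get_image(n)[:,:,::-1].copy();cv2.imwrite(f'pics/{n}2.png',I[n])
p=s['position'];P=[p+np.array([0,0,-20]),p+np.array([0,0,-155.8])]
for n in('side','scene'):print(n,proj(cam(n),P))
c=np.zeros((600,800,3),np.uint8)
c[:400,:500]=cv2.resize(I['wrist'][0:280,160:510],(500,400))
c[:330,505:799]=cv2.resize(I['side'][150:260,270:368],(294,330),interpolation=2)
c[400:600,0:480]=cv2.resize(I['scene'][130:230,250:490],(480,200),interpolation=2)
cv2.imwrite('pics/m4.png',c)
```

```text
6.15 [549.168  29.054 346.82 ] [[ 0.995 -0.098 -0.003]
 [-0.098 -0.995  0.   ]
 [-0.003  0.    -1.   ]] [-0.294 -0.288 -1.45 ]
side [[303.389 188.623]
 [304.722 211.329]]
scene [[340.271 132.516]
 [339.015 173.487]]
```

View pics/m4.png

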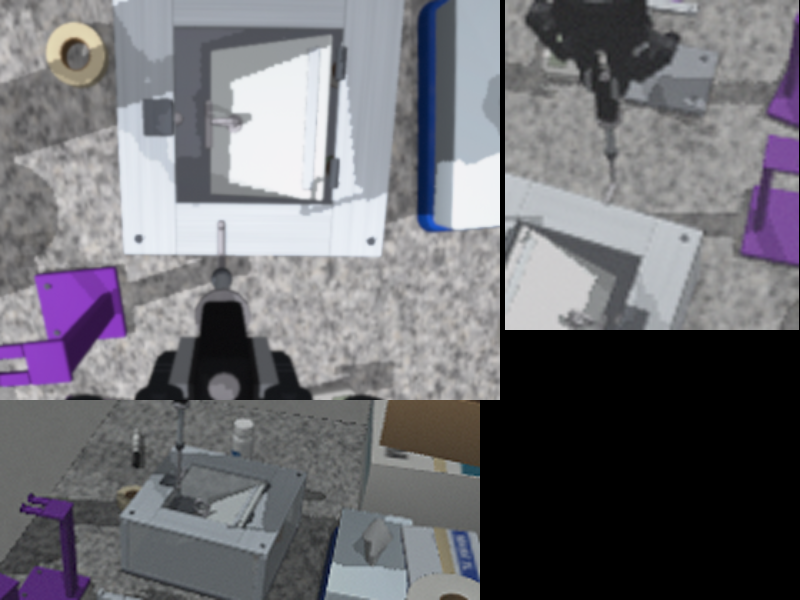

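The wrist view shows the roof square to the tool, so the yaw is right. The opening corners are at crop (175,28), (178,202) and (338,203). The ring is edge-on at about (228,118). The foot tip is at (222,222) and the catch is at (158,117). I'll zoom in for precise values.

Run:
```python
import cv2,numpy as np
c=cv2.resize(cv2.imread('pics/wrist2.png')[50:210,240:430],(760,600),fx=1,interpolation=2)
c=cv2.resize(cv2.imread('pics/wrist2.png')[60:210,240:435],None,fx=4,fy=4,interpolation=2)
cv2.imwrite('pics/m5.png',c)
```

```text
(no output)
```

View pics/m5.png

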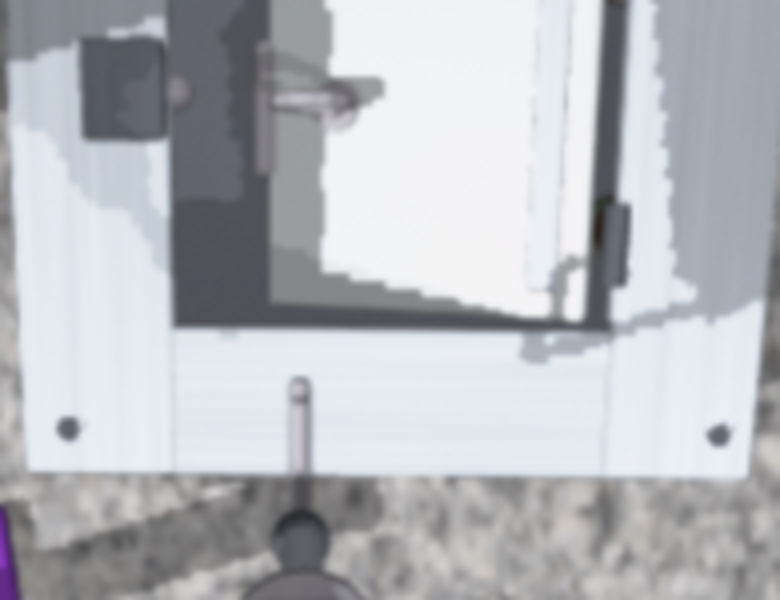

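Run:
```python
from h import *
import json
s=json.load(open('s2.json'));w=cam('wrist',s);sd=cam('side');sc=cam('scene')
f=lambda x,y:(x/4+239.6,y/4+59.6)
r=lambda n,p,z=120:print(n,onz(w,p,z))
o1=onz(w,f(174,327),120);o2=onz(w,f(608,327),120);print('opening FR,BR',o1,o2,np.linalg.norm(o2-o1),np.degrees(np.arctan2(*(o2-o1)[1::-1])))
s1=onz(w,f(68,428),120);s2=onz(w,f(718,435),120);print('screws',s1,s2,np.degrees(np.arctan2(*(s2-s1)[1::-1])))
r('edge corners',f(28,470));r('',f(748,476))
r('catch',f(125,88),126);o3=onz(w,(174/1.4286+160-.4,27/1.4286),120);print('open FL',o3)
for a in(-5.6,):
  X=np.array([np.cos(np.radians(a)),np.sin(np.radians(a))]);Y=np.array([-X[1],X[0]])
  for p,q in((o1,(-67,-72)),(o2,(70,-72)),(o3,(-67,72))): print('centre',p[:2]-q[0]*X-q[1]*Y)
for z in(76,82,88): print('ring',z,onz(w,f(308,98),z),onz(w,f(270,98),z))
fb=f(302,480); ft=f(299,385)
p=np.array(s['position']);Rm=np.array(s['ee_rot'])
for z in(345-126,190,180): print('foot tip',z,onz(w,ft,z))
t=lambda y:-(y-0)
# foot tip in side & scene from montage
a=(270+(610-505)/3-.3,150+195/3-.3);print('tri tip wrist/side',tri(w,ft,sd,a))
print('rod axis',p)
```

```text
opening FR,BR [510.964  66.787 120.   ] [649.451  53.356 120.   ] 139.13623009342155 -5.539472532875641
screws [472.308  37.834 120.   ] [684.405  14.845 120.   ] -6.186193833853387
edge corners [457.035  25.294 120.   ]
 [694.262   0.102 120.   ]
catch [505.727 139.746 126.   ]
open FL [526.429 209.149 120.   ]
centre [584.67  131.905]
centre [586.811 131.843]
centre [586.084 130.954]
ring 76 [560.831 135.75   76.   ] [547.964 137.025  76.   ]
ring 82 [560.78  135.217  82.   ] [548.087 136.475  82.   ]
ring 88 [560.729 134.684  88.   ] [548.209 135.925  88.   ]
foot tip 219 [550.944  57.146 219.   ]
foot tip 190 [550.359  53.396 190.   ]
foot tip 180 [550.157  52.102 180.   ]
tri tip wrist/side (array([546.891,  55.113, 217.496]), np.float64(8.824523031143611))
rod axis [549.168  29.054 346.82 ]
```

Call:
jog_arm:
  motion:
    - {"xyz": [0,0,10],"spin": 0,"claw": 1}
    - {"xyz": [0,0,15],"spin": 0,"claw": 1}
    - {"xyz": [0,0,15],"spin": 0,"claw": 1}
    - {"xyz": [0,0,10],"spin": 0,"claw": 1}
    - {"xyz": [0,0,5],"spin": 0,"claw": 1}
    - {"xyz": [0,0,0],"spin": 0,"claw": 1}
    - {"xyz": [0,0,0],"spin": 0,"claw": 1}
    - {"xyz": [0,0,0],"spin": 0,"claw": 1}
    - {"xyz": [0,0,0],"spin": 0,"claw": 1}

```text
time: 7.2
position: [550.4, 28.5, 293.8]
ee_rot: [[0.995, -0.099, 0.001], [-0.099, -0.995, 0.0], [0.001, -0.0, -1.0]]
force: [0.3, 0.4, -1.6]
opening: 0.185
```

Call:
jog_arm:
  motion:
    - {"xyz": [0,0,1],"spin": 0,"claw": 1}
    - {"xyz": [0,0,1],"spin": 0,"claw": 1}
    - {"xyz": [0,0,1],"spin": 0,"claw": 1}
    - {"xyz": [0,0,0],"spin": 0,"claw": 1}

```text
time: 7.6
position: [549.9, 28.5, 289.9]
ee_rot: [[0.995, -0.099, -0.0], [-0.099, -0.995, -0.0], [-0.0, 0.0, -1.0]]
force: [-0.4, -0.4, -1.2]
opening: 0.183
```

Call:
jog_arm:
  motion:
    - {"xyz": [0,0,1],"spin": 0,"claw": 1}
    - {"xyz": [0,0,1],"spin": 0,"claw": 1}
    - {"xyz": [0,0,1],"spin": 0,"claw": 1}
    - {"xyz": [0,0,1],"spin": 0,"claw": 1}
    - {"xyz": [0,0,0],"spin": 0,"claw": 1}

```text
time: 8.1
position: [549.9, 28.5, 285.9]
ee_rot: [[0.995, -0.099, -0.0], [-0.099, -0.995, -0.0], [-0.0, 0.0, -1.0]]
force: [0.1, -0.4, -1.4]
opening: 0.187
```

Call:
jog_arm:
  motion:
    - {"xyz": [0,0,1],"spin": 0,"claw": 1}
    - {"xyz": [0,0,1],"spin": 0,"claw": 1}
    - {"xyz": [0,0,0],"spin": 0,"claw": 1}

```text
time: 8.4
position: [549.9, 28.5, 283.9]
ee_rot: [[0.995, -0.099, -0.0], [-0.099, -0.995, -0.0], [-0.0, 0.0, -1.0]]
force: [0.5, -1.2, -1.6]
opening: 0.184
```

Call:
jog_arm:
  motion:
    - {"xyz": [0,0,1],"spin": 0,"claw": 1}
    - {"xyz": [0,0,1],"spin": 0,"claw": 1}
    - {"xyz": [0,0,1],"spin": 0,"claw": 1}
    - {"xyz": [0,0,0],"spin": 0,"claw": 1}

```text
time: 8.8
position: [549.9, 28.5, 280.9]
ee_rot: [[0.995, -0.099, -0.0], [-0.099, -0.995, -0.0], [-0.0, 0.0, -1.0]]
force: [0.2, 0.6, -1.9]
opening: 0.185
```

Call:
jog_arm:
  motion:
    - {"xyz": [0,0,1],"spin": 0,"claw": 1}
    - {"xyz": [0,0,1],"spin": 0,"claw": 1}
    - {"xyz": [0,0,0],"spin": 0,"claw": 1}

```text
time: 9.1
position: [549.9, 28.5, 278.9]
ee_rot: [[0.995, -0.099, -0.0], [-0.099, -0.995, -0.0], [-0.0, 0.0, -1.0]]
force: [-0.1, 0.4, -1.7]
opening: 0.184
```

Call:
jog_arm:
  motion:
    - {"xyz": [0,0,1],"spin": 0,"claw": 1}
    - {"xyz": [0,0,1],"spin": 0,"claw": 1}
    - {"xyz": [0,0,0],"spin": 0,"claw": 1}

```text
time: 9.4
position: [549.9, 28.5, 276.9]
ee_rot: [[0.995, -0.099, -0.0], [-0.099, -0.995, -0.0], [-0.0, 0.0, -1.0]]
force: [-0.2, -0.3, -1.9]
opening: 0.188
```

Call:
jog_arm:
  motion:
    - {"xyz": [0,0,1],"spin": 0,"claw": 1}
    - {"xyz": [0,0,1],"spin": 0,"claw": 1}
    - {"xyz": [0,0,0],"spin": 0,"claw": 1}

```text
time: 9.7
position: [549.9, 28.5, 274.9]
ee_rot: [[0.995, -0.099, -0.0], [-0.099, -0.995, 0.0], [-0.0, 0.0, -1.0]]
force: [0.2, 0.1, -1.5]
opening: 0.19
```

Call:
jog_arm:
  motion:
    - {"xyz": [0,0,1],"spin": 0,"claw": 1}
    - {"xyz": [0,0,1],"spin": 0,"claw": 1}
    - {"xyz": [0,0,0],"spin": 0,"claw": 1}

```text
time: 10.0
position: [549.9, 28.5, 272.9]
ee_rot: [[0.995, -0.099, -0.0], [-0.099, -0.995, -0.0], [-0.0, 0.0, -1.0]]
force: [-0.6, -0.0, -1.5]
opening: 0.185
```

Call:
jog_arm:
  motion:
    - {"xyz": [0,0,1],"spin": 0,"claw": 1}
    - {"xyz": [0,0,1],"spin": 0,"claw": 1}
    - {"xyz": [0,0,0],"spin": 0,"claw": 1}

```text
time: 10.3
position: [549.9, 28.5, 270.9]
ee_rot: [[0.995, -0.099, -0.0], [-0.099, -0.995, 0.0], [-0.0, 0.0, -1.0]]
force: [0.0, -0.1, -1.7]
opening: 0.187
```

Call:
jog_arm:
  motion:
    - {"xyz": [0,0,1],"spin": 0,"claw": 1}
    - {"xyz": [0,0,0],"spin": 0,"claw": 1}

```text
time: 10.5
position: [550.1, 28.5, 270.3]
ee_rot: [[0.995, -0.099, 0.001], [-0.099, -0.995, 0.0], [0.001, -0.0, -1.0]]
force: [1.5, -0.2, -0.5]
opening: 0.187
```

Call:
jog_arm:
  motion:
    - {"xyz": [0,0,1],"spin": 0,"claw": 1}
    - {"xyz": [0,0,0],"spin": 0,"claw": 1}

```text
time: 10.7
position: [550.3, 28.5, 270.2]
ee_rot: [[0.995, -0.099, 0.002], [-0.099, -0.995, 0.0], [0.002, -0.0, -1.0]]
force: [-1.4, -0.8, 5.5]
opening: 0.185
```

Call:
jog_arm:
  motion:
    - {"xyz": [0,0,1],"spin": 0,"claw": 1}
    - {"xyz": [0,0,0],"spin": 0,"claw": 1}

```text
time: 10.9
position: [550.6, 28.4, 270.1]
ee_rot: [[0.995, -0.099, 0.004], [-0.099, -0.995, 0.0], [0.004, -0.0, -1.0]]
force: [-0.7, -0.2, 8.6]
opening: 0.19
```

Call:
jog_arm:
  motion:
    - {"xyz": [0,0,-5],"spin": 0,"claw": 1}
    - {"xyz": [0,0,-10],"spin": 0,"claw": 1}
    - {"xyz": [0,-10,0],"spin": 0,"claw": 1}
    - {"xyz": [0,-14,0],"spin": 0,"claw": 1}
    - {"xyz": [0,-16,0],"spin": 0,"claw": 1}
    - {"xyz": [0,-14,0],"spin": 0,"claw": 1}
    - {"xyz": [0.5,-10,0],"spin": 0,"claw": 1}
    - {"xyz": [0,0,0],"spin": 0,"claw": 1}
    - {"xyz": [0,0,10],"spin": 0,"claw": 1}
    - {"xyz": [0,0,10],"spin": 0,"claw": 1}
    - {"xyz": [0,0,10],"spin": 0,"claw": 1}
    - {"xyz": [0,0,10],"spin": 0,"claw": 1}
    - {"xyz": [0,0,10],"spin": 0,"claw": 1}
    - {"xyz": [0,0,5],"spin": 0,"claw": 1}
    - {"xyz": [0,0,0],"spin": 0,"claw": 1}
    - {"xyz": [0,0,0],"spin": 0,"claw": 1}

```text
time: 12.5
position: [557.0, 92.1, 228.3]
ee_rot: [[0.995, -0.099, 0.0], [-0.099, -0.995, 0.0], [0.0, -0.0, -1.0]]
force: [1.0, 0.2, -0.9]
opening: 0.188
```

Run:
```python
from h import *
import json
s=ctrl.sense();print(s['time'],s['position'],s['ee_rot'],s['force'])
json.dump({k:np.array(s[k]).tolist() for k in('position','ee_rot')},open('s3.json','w'))
I={}
for n in('wrist','side','scene'):
    I[n]=ctrl.get_image(n)[:,:,::-1].copy();cv2.imwrite(f'pics/{n}3.png',I[n])
c=np.zeros((600,800,3),np.uint8)
c[:480,:400]=cv2.resize(I['wrist'][0:240,230:430],(400,480),interpolation=2)
c[:300,405:795]=cv2.resize(I['side'][215:275,255:333],(390,300),interpolation=2)
c[305:600,405:795]=cv2.resize(I['scene'][150:209,310:388],(390,295),interpolation=2)
cv2.imwrite('pics/m6.png',c)
```

```text
12.5 [556.967  92.083 228.282] [[ 0.995 -0.099  0.   ]
 [-0.099 -0.995  0.   ]
 [ 0.    -0.    -1.   ]] [ 0.965  0.174 -0.927]
```

View pics/m6.png

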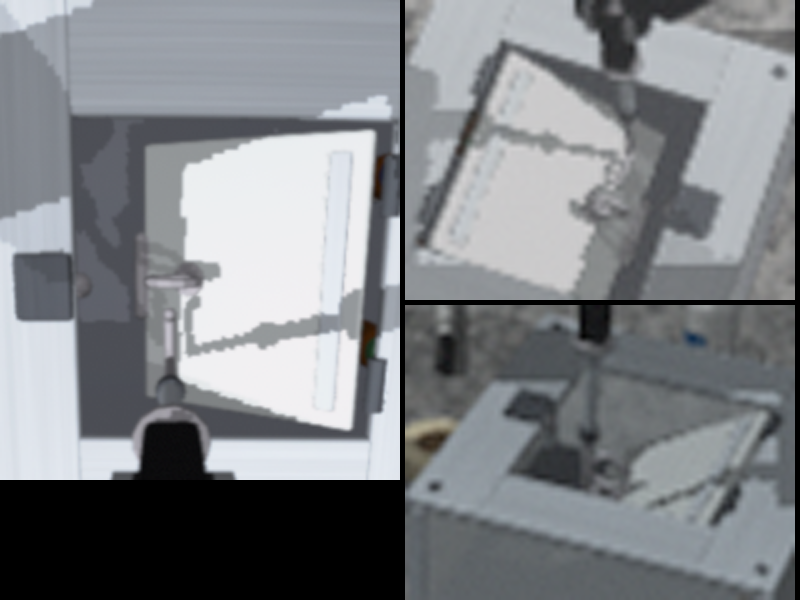

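Run:
```python
from h import *
import json
s=json.load(open('s3.json'));w=cam('wrist',s);sd=cam('side');sc=cam('scene')
rw=(230+174/2-.25,281/2-.25)
print(tri(w,rw,sd,(255+607/5-.4,215+205/5-.4)),tri(w,rw,sc,(310+603/5-.4,150+(475-305)/5-.4)))
p=np.array(s['position']);R=np.array(s['ee_rot'])
F=[p+[0,0,-147.3],p+R@[0,-29,147.3-6]]
for n,c,o,k,d in(('w',w,(230,0),2,(0,0)),('side',sd,(255,215),5,(405,0)),('scene',sc,(310,150),5,(405,305))):
    q=proj(c,F+[[561,137,83]]);print(n,(q-o)*k+d)
```

```text
(array([444.55 , 170.62 , 339.617]), np.float64(241.4272657862927)) (array([688.976, 134.755, 141.917]), np.float64(251.67773586053667))
w [[170.09  360.086]
 [170.081 306.588]
 [169.093 273.95 ]]
side [[623.893 145.532]
 [608.271 182.503]
 [600.775 208.04 ]]
scene [[583.145 512.779]
 [598.909 481.255]
 [606.25  472.924]]
```

Run:
```python
from h import *
import json
s=json.load(open('s3.json'));w=cam('wrist',s);sd=cam('side');sc=cam('scene')
rw=(230+174/2-.25,281/2-.25)
a=(255+202/5-.4,215+205/5-.4);b=(310+198/5-.4,150+(475-305)/5-.4)
print(tri(w,rw,sd,a),tri(w,rw,sc,b),tri(sd,a,sc,b))
```

```text
(array([561.329, 132.413,  78.902]), np.float64(3.4533294956494895)) (array([560.645, 133.207,  85.242]), np.float64(4.631163240213974)) (array([558.582, 133.716,  84.665]), np.float64(0.8250388795290938))
```

Call:
jog_arm:
  motion:
    - {"xyz": [1.5,0,0],"spin": 0,"claw": 1}
    - {"xyz": [0,-3,0],"spin": 0,"claw": 1}
    - {"xyz": [0,-3,0],"spin": 0,"claw": 1}
    - {"xyz": [0,-3,0],"spin": 0,"claw": 1}
    - {"xyz": [0,-2,0],"spin": 0,"claw": 1}
    - {"xyz": [0,-2,0],"spin": 0,"claw": 1}
    - {"xyz": [0,-2,0],"spin": 0,"claw": 1}
    - {"xyz": [0,0,0],"spin": 0,"claw": 1}

```text
time: 13.45
position: [559.8, 107.2, 228.1]
ee_rot: [[0.995, -0.099, -0.0], [-0.099, -0.995, 0.0], [-0.0, -0.0, -1.0]]
force: [-0.4, 0.3, -1.2]
opening: 0.188
```

Call:
jog_arm:
  motion:
    - {"xyz": [0,-2,0],"spin": 0,"claw": 1}
    - {"xyz": [0,-2,0],"spin": 0,"claw": 1}
    - {"xyz": [0,-2,0],"spin": 0,"claw": 1}
    - {"xyz": [0,0,0],"spin": 0,"claw": 1}

```text
time: 13.85
position: [560.4, 113.2, 228.1]
ee_rot: [[0.995, -0.099, 0.0], [-0.099, -0.995, 0.0], [0.0, -0.0, -1.0]]
force: [-0.1, 0.3, -1.8]
opening: 0.19
```

No resistance, so I'll go on to full insertion.

Call:
jog_arm:
  motion:
    - {"xyz": [0,-2,0],"spin": 0,"claw": 1}
    - {"xyz": [0,-2,0],"spin": 0,"claw": 1}
    - {"xyz": [0,-2,0],"spin": 0,"claw": 1}
    - {"xyz": [0,0,0],"spin": 0,"claw": 1}

```text
time: 14.25
position: [561.0, 119.1, 228.1]
ee_rot: [[0.995, -0.099, -0.0], [-0.099, -0.995, 0.0], [-0.0, -0.0, -1.0]]
force: [0.5, -0.8, -1.0]
opening: 0.193
```

Run:
```python
from h import *
s=ctrl.sense();print(s['time'],s['position'],s['force'])
I={}
for n in('wrist','side','scene'):
    I[n]=ctrl.get_image(n)[:,:,::-1].copy();cv2.imwrite(f'pics/{n}4.png',I[n])
c=np.zeros((600,800,3),np.uint8)
c[:600,:400]=cv2.resize(I['wrist'][80:200,280:360],(400,600),interpolation=2)
c[:300,405:795]=cv2.resize(I['side'][235:275,275:327],(390,300),interpolation=2)
c[305:600,405:795]=cv2.resize(I['scene'][165:204,325:377],(390,295),interpolation=2)
cv2.imwrite('pics/m7.png',c)
```

```text
14.25 [561.047 119.135 228.085] [ 0.488 -0.786 -0.95 ]
```

View pics/m7.png

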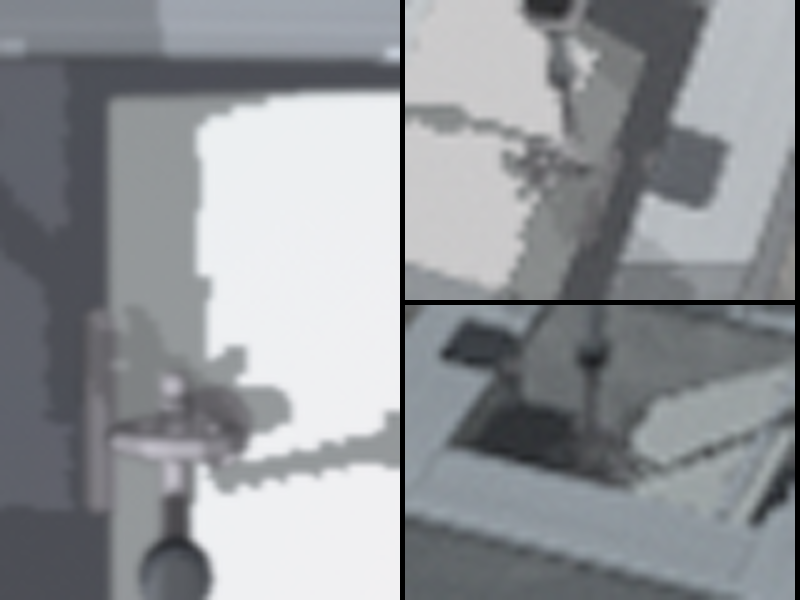

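Call:
jog_arm:
  motion:
    - {"xyz": [0,-2,0],"spin": 0,"claw": 1}
    - {"xyz": [0,0,-2],"spin": 0,"claw": 1}
    - {"xyz": [0,0,-2],"spin": 0,"claw": 1}
    - {"xyz": [0,0,-3],"spin": 0,"claw": 1}
    - {"xyz": [0,0,-3],"spin": 0,"claw": 1}
    - {"xyz": [-0.7,0,-3],"spin": 0,"claw": 1}
    - {"xyz": [-0.7,0,-3],"spin": 0,"claw": 1}
    - {"xyz": [-0.7,0,-3],"spin": 0,"claw": 1}
    - {"xyz": [-0.6,0,-3],"spin": 0,"claw": 1}
    - {"xyz": [0,0,0],"spin": 0,"claw": 1}

```text
time: 15.4
position: [558.6, 121.1, 250.7]
ee_rot: [[0.995, -0.099, 0.001], [-0.099, -0.995, 0.0], [0.001, -0.0, -1.0]]
force: [0.6, 0.2, -1.4]
opening: 0.186
```

Call:
jog_arm:
  motion:
    - {"xyz": [-0.6,0,-3],"spin": 0,"claw": 1}
    - {"xyz": [-0.5,0,-3],"spin": 0,"claw": 1}
    - {"xyz": [-0.5,0,-3],"spin": 0,"claw": 1}
    - {"xyz": [-0.4,0,-3],"spin": 0,"claw": 1}
    - {"xyz": [-0.4,0,-3],"spin": 0,"claw": 1}
    - {"xyz": [-0.3,0,-3],"spin": 0,"claw": 1}
    - {"xyz": [0,0,-3],"spin": 0,"claw": 1}
    - {"xyz": [0,0,0],"spin": 0,"claw": 1}

```text
time: 16.2
position: [555.9, 121.4, 271.7]
ee_rot: [[0.995, -0.099, 0.001], [-0.099, -0.995, 0.0], [0.001, -0.0, -1.0]]
force: [0.5, -0.1, -2.3]
opening: 0.189
```

Call:
jog_arm:
  motion:
    - {"xyz": [0,0,-2],"spin": 0,"claw": 1}
    - {"xyz": [0,0,-2],"spin": 0,"claw": 1}
    - {"xyz": [0,0,-2],"spin": 0,"claw": 1}
    - {"xyz": [0.3,0,-2],"spin": 0,"claw": 1}
    - {"xyz": [0,0,0],"spin": 0,"claw": 1}

```text
time: 16.7
position: [556.2, 121.4, 279.4]
ee_rot: [[0.995, -0.099, 0.0], [-0.099, -0.995, 0.0], [0.0, -0.0, -1.0]]
force: [0.4, -0.1, -3.6]
opening: 0.185
```

Call:
jog_arm:
  motion:
    - {"xyz": [0.3,0,-1],"spin": 0,"claw": 1}
    - {"xyz": [0.3,0,-1],"spin": 0,"claw": 1}
    - {"xyz": [0.3,0,-1],"spin": 0,"claw": 1}
    - {"xyz": [0,0,0],"spin": 0,"claw": 1}

```text
time: 17.1
position: [557.0, 121.3, 282.2]
ee_rot: [[0.995, -0.099, -0.0], [-0.099, -0.995, 0.0], [-0.0, -0.0, -1.0]]
force: [-0.7, 0.1, -2.7]
opening: 0.19
```

Call:
jog_arm:
  motion:
    - {"xyz": [0.2,0,-1],"spin": 0,"claw": 1}
    - {"xyz": [0.2,0,-1],"spin": 0,"claw": 1}
    - {"xyz": [0.2,0,-1],"spin": 0,"claw": 1}
    - {"xyz": [0,0,0],"spin": 0,"claw": 1}

```text
time: 17.5
position: [557.6, 121.2, 284.9]
ee_rot: [[0.995, -0.099, -0.0], [-0.099, -0.995, -0.0], [-0.0, 0.0, -1.0]]
force: [0.3, 0.6, -5.1]
opening: 0.187
```

Call:
jog_arm:
  motion:
    - {"xyz": [0.2,0,-1],"spin": 0,"claw": 1}
    - {"xyz": [0.2,0,-1],"spin": 0,"claw": 1}
    - {"xyz": [0,0,0],"spin": 0,"claw": 1}

```text
time: 17.8
position: [557.6, 121.2, 285.8]
ee_rot: [[0.995, -0.099, -0.003], [-0.099, -0.995, -0.0], [-0.003, 0.001, -1.0]]
force: [1.3, 1.0, -12.5]
opening: 0.186
```

Call:
jog_arm:
  motion:
    - {"xyz": [0,0,-1],"spin": 0,"claw": 1}
    - {"xyz": [0,0,-1],"spin": 0,"claw": 1}
    - {"xyz": [0,0,0],"spin": 0,"claw": 1}

```text
time: 18.1
position: [558.4, 121.2, 290.0]
ee_rot: [[0.995, -0.099, 0.002], [-0.099, -0.995, 0.0], [0.002, -0.0, -1.0]]
force: [0.2, -0.1, -6.7]
opening: 0.186
```

Call:
jog_arm:
  motion:
    - {"xyz": [0,0,3],"spin": 0,"claw": 1}
    - {"xyz": [-0.5,0,3],"spin": 0,"claw": 1}
    - {"xyz": [-0.5,0,3],"spin": 0,"claw": 1}
    - {"xyz": [0,0,0.5],"spin": 0,"claw": 1}
    - {"xyz": [0,0,0],"spin": 0,"claw": 1}
    - {"xyz": [0,2,0],"spin": 0,"claw": 1}
    - {"xyz": [0,2,0],"spin": 0,"claw": 1}
    - {"xyz": [0,2,0],"spin": 0,"claw": 1}
    - {"xyz": [0,2,0],"spin": 0,"claw": 1}
    - {"xyz": [0,0,0],"spin": 0,"claw": 1}

```text
time: 19.1
position: [556.3, 113.0, 279.6]
ee_rot: [[0.995, -0.1, 0.0], [-0.1, -0.995, -0.0], [0.0, 0.0, -1.0]]
force: [0.3, 0.2, -0.9]
opening: 0.188
```

Call:
jog_arm:
  motion:
    - {"xyz": [0,2,0],"spin": 0,"claw": 1}
    - {"xyz": [0,2,0],"spin": 0,"claw": 1}
    - {"xyz": [0,2,0],"spin": 0,"claw": 1}
    - {"xyz": [0,2,0],"spin": 0,"claw": 1}
    - {"xyz": [0,0,0],"spin": 0,"claw": 1}

```text
time: 19.6
position: [555.4, 105.0, 279.6]
ee_rot: [[0.995, -0.1, -0.0], [-0.1, -0.995, -0.0], [0.0, 0.0, -1.0]]
force: [0.0, -0.1, -1.8]
opening: 0.19
```

Call:
jog_arm:
  motion:
    - {"xyz": [0,3,0],"spin": 0,"claw": 1}
    - {"xyz": [0,4,0],"spin": 0,"claw": 1}
    - {"xyz": [0,5,0],"spin": 0,"claw": 1}
    - {"xyz": [0,8,0],"spin": 0,"claw": 1}
    - {"xyz": [0,8,0],"spin": 0,"claw": 1}
    - {"xyz": [0,0,-20],"spin": 0,"claw": 1}
    - {"xyz": [0,0,-25],"spin": 0,"claw": 1}
    - {"xyz": [0,0,-25],"spin": 0,"claw": 1}
    - {"xyz": [0,0,0],"spin": 0,"claw": 1}
    - {"xyz": [0,0,0],"spin": 0,"claw": 1}

```text
time: 20.6
position: [553.0, 77.0, 349.6]
ee_rot: [[0.995, -0.1, 0.001], [-0.1, -0.995, 0.0], [0.001, -0.0, -1.0]]
force: [0.4, -0.1, -1.9]
opening: 0.184
```

Run:
```python
from h import *
s=ctrl.sense();print(s['time'],s['position'],s['force'])
I={}
for n in('wrist','side','scene'):
    I[n]=ctrl.get_image(n)[:,:,::-1].copy();cv2.imwrite(f'pics/{n}5.png',I[n])
c=np.zeros((600,800,3),np.uint8)
c[:600,:400]=cv2.resize(I['wrist'][0:330,200:420],(400,600),interpolation=2)
c[:300,405:795]=cv2.resize(I['side'][205:295,230:347],(390,300),interpolation=2)
c[305:600,405:795]=cv2.resize(I['scene'][145:234,300:417],(390,295),interpolation=2)
cv2.imwrite('pics/m8.png',c)
```

```text
20.6 [552.982  77.02  349.592] [ 0.437 -0.145 -1.896]
```

View pics/m8.png

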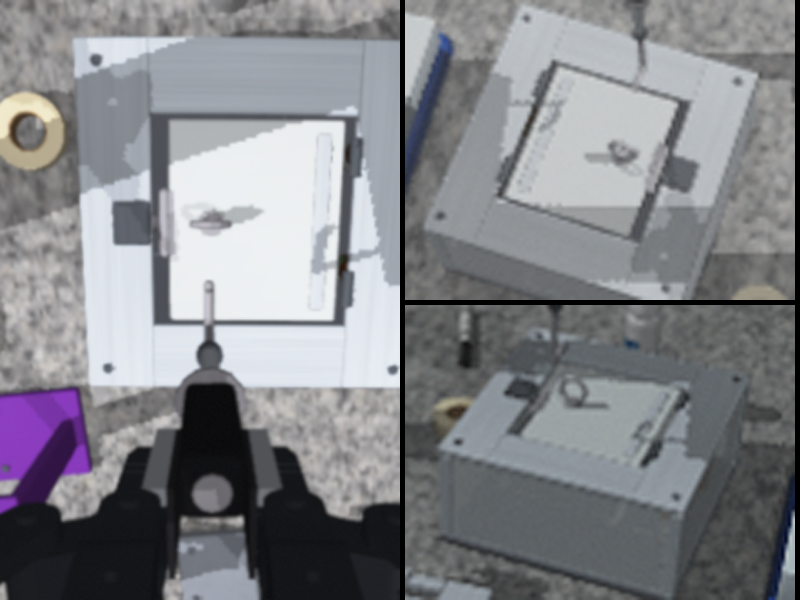

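The flap is white and flush in all three views, the ring stands upright, and the rod is clear of it. Next I'll take the rod back to the front of the stand.

Call:
jog_arm:
  motion:
    - {"xyz": [0,0,0],"spin": -3,"claw": 1}
    - {"xyz": [0,0,0],"spin": -2.7,"claw": 1}
    - {"xyz": [-5,15,0],"spin": 0,"claw": 1}
    - {"xyz": [-8,30,0],"spin": 0,"claw": 1}
    - {"xyz": [-8,34,0],"spin": 0,"claw": 1}
    - {"xyz": [-8,34,0],"spin": 0,"claw": 1}
    - {"xyz": [-8,34,0],"spin": 0,"claw": 1}
    - {"xyz": [-8,34,0],"spin": 0,"claw": 1}
    - {"xyz": [-8,34,0],"spin": 0,"claw": 1}
    - {"xyz": [-8,34,0],"spin": 0,"claw": 1}
    - {"xyz": [-8,30,0],"spin": 0,"claw": 1}
    - {"xyz": [-8,23,0],"spin": 0,"claw": 1}
    - {"xyz": [0,0,0],"spin": 0,"claw": 1}
    - {"xyz": [0,0,0],"spin": 0,"claw": 1}
    - {"xyz": [0,0,0],"spin": 0,"claw": 1}

```text
time: 22.25
position: [475.4, -224.1, 349.3]
ee_rot: [[1.0, -0.0, -0.001], [-0.0, -1.0, 0.001], [-0.001, -0.001, -1.0]]
force: [0.3, 1.0, -0.6]
opening: 0.188
```

Call:
jog_arm:
  motion:
    - {"xyz": [0,0.6,20],"spin": 0,"claw": 1}
    - {"xyz": [0,0,30],"spin": 0,"claw": 1}
    - {"xyz": [0,0,30],"spin": 0,"claw": 1}
    - {"xyz": [0,0,30],"spin": 0,"claw": 1}
    - {"xyz": [0,0,20],"spin": 0,"claw": 1}
    - {"xyz": [0,0,10],"spin": 0,"claw": 1}
    - {"xyz": [0,0,0],"spin": 0,"claw": 1}
    - {"xyz": [0,0,0],"spin": 0,"claw": 1}
    - {"xyz": [0,0,0],"spin": 0,"claw": 1}

```text
time: 23.15
position: [476.7, -225.4, 211.2]
ee_rot: [[1.0, 0.0, 0.003], [0.0, -1.0, -0.001], [0.003, 0.001, -1.0]]
force: [-0.5, -0.3, -0.4]
opening: 0.188
```

Call:
jog_arm:
  motion:
    - {"xyz": [8,0,1.5],"spin": 0,"claw": 1}
    - {"xyz": [8,0,0],"spin": 0,"claw": 1}
    - {"xyz": [8,0,0],"spin": 0,"claw": 1}
    - {"xyz": [8,0,0],"spin": 0,"claw": 1}
    - {"xyz": [8,0,0],"spin": 0,"claw": 1}
    - {"xyz": [0,0,0],"spin": 0,"claw": 1}

```text
time: 23.75
position: [516.9, -225.1, 207.7]
ee_rot: [[1.0, 0.001, 0.0], [0.001, -1.0, 0.0], [0.0, -0.0, -1.0]]
force: [0.0, 0.3, -0.9]
opening: 0.189
```

Call:
jog_arm:
  motion:
    - {"xyz": [6,0,0],"spin": 0,"claw": 1}
    - {"xyz": [6,0,0],"spin": 0,"claw": 1}
    - {"xyz": [4,0,0],"spin": 0,"claw": 1}
    - {"xyz": [3,0,0],"spin": 0,"claw": 1}
    - {"xyz": [0,0,0],"spin": 0,"claw": 1}
    - {"xyz": [0,0,0],"spin": 0,"claw": 1}

```text
time: 24.35
position: [534.6, -225.1, 208.1]
ee_rot: [[1.0, 0.0, -0.0], [0.0, -1.0, 0.0], [-0.0, -0.0, -1.0]]
force: [-0.0, 0.3, -1.0]
opening: 0.186
```

Call:
jog_arm:
  motion:
    - {"xyz": [0.4,0,3],"spin": 0,"claw": 1}
    - {"xyz": [0,0,3],"spin": 0,"claw": 1}
    - {"xyz": [0,0,2],"spin": 0,"claw": 1}
    - {"xyz": [0,0,2],"spin": 0,"claw": 1}
    - {"xyz": [0,0,1],"spin": 0,"claw": 1}
    - {"xyz": [0,0,0],"spin": 0,"claw": 1}

```text
time: 24.95
position: [534.9, -225.1, 196.9]
ee_rot: [[1.0, -0.0, -0.0], [-0.0, -1.0, 0.0], [-0.0, -0.0, -1.0]]
force: [-0.2, 0.8, -1.8]
opening: 0.189
```

Call:
jog_arm:
  motion:
    - {"xyz": [0,0,1],"spin": 0,"claw": 1}
    - {"xyz": [0,0,0],"spin": 0,"claw": 1}

```text
time: 25.15
position: [535.1, -225.1, 196.1]
ee_rot: [[1.0, 0.0, -0.0], [0.0, -1.0, -0.0], [-0.0, 0.0, -1.0]]
force: [-0.3, -0.3, -1.9]
opening: 0.186
```

Call:
jog_arm:
  motion:
    - {"xyz": [0,0,1],"spin": 0,"claw": 1}
    - {"xyz": [0,0,0],"spin": 0,"claw": 1}

```text
time: 25.35
position: [535.2, -225.2, 195.9]
ee_rot: [[1.0, -0.0, 0.001], [-0.0, -1.0, -0.0], [0.001, 0.0, -1.0]]
force: [-2.0, 0.4, 3.1]
opening: 0.183
```

Call:
jog_arm:
  motion:
    - {"xyz": [0,0,1],"spin": 0,"claw": 1}
    - {"xyz": [0,0,0],"spin": 0,"claw": 1}

```text
time: 25.55
position: [535.2, -225.2, 195.8]
ee_rot: [[1.0, -0.0, 0.002], [-0.0, -1.0, -0.001], [0.002, 0.001, -1.0]]
force: [-2.2, 0.8, 6.9]
opening: 0.191
```

Call:
jog_arm:
  motion:
    - {"xyz": [0,0,-1.5],"spin": 0,"claw": 1}
    - {"xyz": [0,0,0],"spin": 0,"claw": 0.75}
    - {"xyz": [0,0,0],"spin": 0,"claw": 0.7}
    - {"xyz": [0,0,0],"spin": 0,"claw": 0.6}
    - {"xyz": [0,0,0],"spin": 0,"claw": 0.4}
    - {"xyz": [0,0,0],"spin": 0,"claw": 0.2}
    - {"xyz": [0,0,0],"spin": 0,"claw": 0}
    - {"xyz": [0,0,0],"spin": 0,"claw": 0}
    - {"xyz": [0,0,0],"spin": 0,"claw": 0}
    - {"xyz": [0,0,-10],"spin": 0,"claw": 0}
    - {"xyz": [0,0,-25],"spin": 0,"claw": 0}
    - {"xyz": [0,0,-30],"spin": 0,"claw": 0}
    - {"xyz": [0,0,-30],"spin": 0,"claw": 0}
    - {"xyz": [0,0,-30],"spin": 0,"claw": 0}
    - {"xyz": [0,0,-10],"spin": 0,"claw": 0}
    - {"xyz": [0,0,0],"spin": 0,"claw": 0}
    - {"xyz": [0,0,0],"spin": 0,"claw": 0}
    - {"xyz": [0,0,0],"spin": 0,"claw": 0}

```text
time: 27.35
position: [534.6, -224.9, 329.5]
ee_rot: [[1.0, 0.0, -0.002], [0.0, -1.0, 0.001], [-0.002, -0.001, -1.0]]
force: [0.3, -0.2, -0.7]
opening: 1.001
```

Run:
```python
from h import *
s=ctrl.sense();print(s['time'],s['position'],s['force'],s['opening'])
I={}
for n in('wrist','side','scene'):
    I[n]=ctrl.get_image(n)[:,:,::-1].copy();cv2.imwrite(f'pics/{n}6.png',I[n])
c=np.zeros((600,800,3),np.uint8)
c[:400,:480]=I['wrist'][:,80:560]
c[:330,485:800]=cv2.resize(I['side'][110:220,270:375],(315,330),interpolation=2)
c[335:600,485:800]=cv2.resize(I['side'][195:310,230:345],(315,265),interpolation=2)
c[400:600,0:480]=cv2.resize(I['scene'][200:300,200:440],(480,200),interpolation=2)
cv2.imwrite('pics/m9.png',c)
```

```text
27.35 [ 534.611 -224.931  329.451] [ 0.319 -0.183 -0.709] 1.0013014265451576
```

View pics/m9.png

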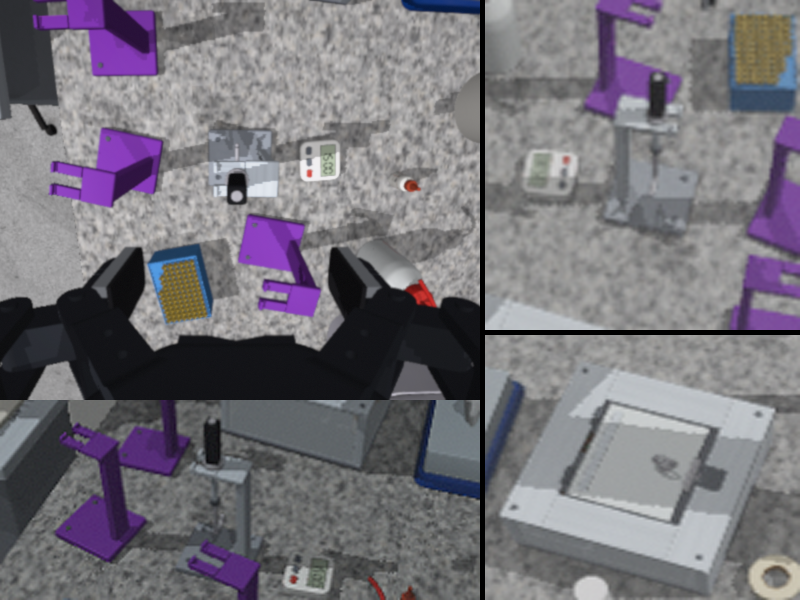

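The rod hangs in the grey fork as it did at the start (handle at (236,187) in the wrist crop). The flap is flush, the bystanders haven't moved, and the gripper is open and clear.

```bash
python3 -c "
from cell import ctrl
print(ctrl.finish_job())"
```

```text
the job is handed in; nothing more can be done
None
```

The roof vent is shut and the rod is hanging back in the fork of its stand. I handed the job in at about 27.5 s of the 67 s allowed.

- **Finding the foot:** I took the rod from the grey stand and touched its foot lightly on the roof. Contact put the foot's centre line about 126.5 mm below the rod's origin, near the short end of the stated range.
- **Closing the flap:** I passed the foot through the ring eye from the right and drew the flap up slowly. The pull rose to about 12 N, then dropped as the catch snapped. The tool was then at z 290.0, against 290.3 predicted for a shut flap.
- **Hanging the rod:** The collar met the fork at the same height as at pick-up (195.8 mm tool z) before I released it.

The last pictures show the flap flush with the roof and the rod hanging as it was at the start. The timer, tape roll and tip box are where they were. The bottle was only partly in the last view and I did not measure it; the rod and gripper stayed well away from it.

Two readings disagreed slightly. Position fixes on the ring from different camera pairs spread about 6 mm in height, and my chamber position seemed about 2 mm off. The foot still went through without any resistance.

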